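Post a sensor module through the spring flap of a transfer hatch

TASK

Push the yellow self-closing flap of the transfer hatch open with one finger, and while that finger holds it open push the red sensor module along its lane and through the opening with the other finger, so that it slides down into the tray behind; then let the flap swing shut. Only push the module, never pick it up, and do not shove the flap with it or let the flap strike it. Leave the blue module, the copper bobbin and the bottle where they stand.

Things in the scene. Friction and masses are not known exactly. Their poses are not given: they have to be found in the camera images.
- hatch: The fixed transfer hatch. Origin at table level under the middle of the opening, in the plane of the shut flap; x points through the opening from deck to tray (about away from the robot), y left, z up. Posts and white side walls beside the opening, from |y| = 74 to 120 mm, rise 50 mm above the deck; nothing spans the opening, so fingers can pass through it from above
- lane (a point): Middle of the lane on the aluminium deck, in the hatch frame at (-77.5, -25, 70) mm. Deck top at z = 70 mm, from x = -150 to +15 mm (step edge), |y| under 95 mm. Two dark rails, 6 mm wide, 6 mm high, from x = -140 to -15 mm, leave a lane 50 mm wide (y = -50 to 0)
- tray_floor (a point): Middle of the tray's flat floor, in the hatch frame at (101.5, 0, 25) mm. At the deck's edge, x = +15 mm, a slick white slide begins; it goes down at 35 degrees, over the full width, to the slick black floor, 45 mm below the deck, at x = 79 to 124 mm, |y| under 89 mm. Walls 66 mm high. A module tips onto the slide once its middle has passed the edge, and slides down by itself
- flap (a joint): Angle of the yellow flap, rad: 0 shut, up to 1.45 as its free edge swings towards the tray (+x), only that way; vertical hinge at (0, 70) mm of the hatch. Plate 6 mm thick, 140 mm from hinge to free edge (y = -70 mm shut), from 4 to 48 mm above the deck. A spring drives it shut: 0.20 N m shut, plus 0.12 N m per rad (5 N at the black pad, 2 N at the lane, to start it)
- flap_pad (a point): Centre of the round black pad, 26 mm across, on the robot's side of the flap, 40 mm from the hinge and 26 mm above the deck: a good place to push. It moves with the flap; when shut it is at (-3, 30, 96) mm of the hatch
- module: The red sensor module to push through: a square block 44 x 44 mm, 18 mm high, with a thin copper disc on top, 0.11 kg more or less. It lies on the deck in the lane between the rails, sides about parallel to them, its centre 60 to 95 mm before the flap. Origin: centre of its underside, z up
- blue_module: A blue module of the same size, on the table to the left of the hatch; to be left alone. Origin: centre of its underside
- bobbin: Copper bobbin, 44 mm across, 40 mm high, standing on the table to the left of the hatch; to be left alone. Origin: centre of its underside
- bottle: White bottle with a blue cap, 48 mm across, 110 mm high, standing on the table to the right of the hatch; to be left alone. Origin: centre of its underside
Mind the look-alikes: they are no part of the job. There is more than one size of the module; the one meant has the size given above.

How it is judged:
By the outcome, as a careful person would: the job done as asked, in the order asked, and still so for the second after the job is handed in, with the robot touching nothing.
It also fails if it takes over 38 s, if anything falls off the work surface, if the arm or the gripper's body presses on something with over 40 N, if the wrist force passes 120 N, or if a joint passes its speed limit or range.

ROBOT

A 7-joint arm with a two-finger parallel gripper is mounted at the origin on the work surface. World frame = base frame: x ahead of the robot, y to its left, z up, the work surface at z = 0. Lengths are in m, angles in rad, forces in N, time in s.
With the tool pointing down it reaches from about 0.4 to 0.85 m from the base axis. Payload 10.4 kg.
Tool frame: the origin (TCP) lies between the finger pads; the fingertips stand tip_extent ahead of it and the grasp point (between the pads) lies 2 mm behind it (tip_extent is the distance from the TCP to the fingertips, in m); z points along the fingers, y is the direction in which the jaws open and shut (so a half turn about z gives the same grasp; the last joint's range is limited). The gripper opens to 87 mm and grips with 3 to 60 N. Pads are 19 mm wide; open, the fingers measure 117 mm over their backs; the gripper's body (75 mm by 190 mm) begins 51 mm behind the grasp point.
Start: joints at [-1.228, 0.332, -0.065, 1.46, 0.022, 1.35, -0.088], TCP at [0.224, 0.584, 0.24] pointing down, gripper open.
Joint ranges: [-2.6, 2.6], [-0.5, 2.12], [-1.47, 1.34], [0.16, 2.42], [-1.27, 4.41], [0.06, 2.06], [-2.6, 2.6]. Speed limits (rad/s): [2.22, 2.22, 2.79, 2.79, 3.14, 3.14, 3.14].

INTERFACE

Orientations are given as a unit quaternion [x, y, z, w].
In Python, from bench import read_state, camera, camera_params, close_job, tip_extent gives the robot as it stands. The module is installed in compiled form; this text tells all that it offers.
- The arm moves only by the tool send_rows, never from a script. Its argument "steps" is a list of rows, each a list of 7 numbers: the turn, a rotation vector about the tool's x, y, z in degrees, then the shift along the tool's x, y, z in m, then the gripper's target within -1 to 1 (shut at 1, half-way at 0, fully open at -1). In form: [[ax, ay, az, x, y, z, jaw], ...]. A call has exactly 10 rows; each row shifts and turns the pose as measured when the row begins, along the tool's axes as they then stand; what a row does not reach is not made up. A row lasts 1/10 s, in which the tool goes at most 50 mm and 8.59 degrees, less where a joint would pass 70% of its speed; a pose out of reach is approached as far as the arm can. A call with a gripper value outside its range is refused whole. The fingers move at their own pace and stop on an object; "force" is the grip in N (left out, the last holds). Time passes only in rows, so rows that do not move let the fingers close, or fill a call up. It gives the time, the measured TCP pose, the force and the opening at its end, in the units of the state.
- read_state(): the state, without advancing time (a new reading comes with each control period).
- camera(name): name is "side" or "top" or "wrist"; returns (picture, depth): 420x560x3 uint8, blue, green, red; 420x560 float32, m along the optical axis (not along the pixel's ray), 0 where there is no reading.
- camera_params(name): a dict with "camera_matrix" (3x3 intrinsics, pixels), "world_from_camera" (4x4, takes a point from camera to world coordinates). Camera axes: x right, y down, z forward; pixel columns grow to the right and rows downward; lengths in m; the calibration is good to about 2 mm. A picture is of the moment at which its call begins: read the wrist's pose just before it. camera_params takes no time and is no camera call; for the wrist camera it gives the pose at the moment of the call.
- close_job(): hands the job in, once; it reports no verdict.
The state is a dict: "time": time; "joint_positions": joint angles; "joint_vel": joint speeds; "joint_torque": joint torques, N m; "ee_pos": TCP position; "eef_rot": TCP orientation; "ft_force": force on the tool from outside, world axes, zero at the start; "torque": the same for the moment, N m; "width": finger opening in m.
Only numpy, scipy, OpenCV 4.12 (cv2) and the standard library are available. Lean on these libraries where they do the work, as an engineer would, in place of code of your own. Each camera call takes 0.05 s, during which the arm holds its last target.

## Working session

There is one attempt and no reset: what is moved stays moved. The work goes in short steps, Python scripts to look and compute and a tool call to move; the robot and the scene stay as the last step left them, time stands still between calls to the robot, and variables do not carry over. Pictures are saved under pics/ and viewed, and the job is handed in when it is done.

Besides the shell and the picture viewer there is one more tool, called as a command line: name --pt "numbers of a row" for each row, then --argument value for the rest. send_rows: Moves the arm, as the interface text tells. Its arguments: {"type":"object","properties":{"steps":{"type":"array"},"force":{"type":"number"}},"required":["steps"]}

```bash
mkdir -p pics; python3 - <<'E'
from bench import *
import cv2,numpy as np
s=read_state();print(s, tip_extent if not callable(tip_extent) else tip_extent())
for n in("side","top"):
    p,d=camera(n);cv2.imwrite(f"pics/{n}0.png",p);np.savez(f"pics/{n}0.npz",p=p,d=d,**camera_params(n));print(n,camera_params(n))
E
```

```text
{'time': 0.0, 'joint_positions': array([-1.22767498,  0.33284512, -0.06473708,  1.46094077,  0.02161501,
        1.34991253, -0.0885125 ]), 'joint_vel': array([ 3.72428656e-05, -1.86187126e-03, -6.12212333e-05,  2.08383747e-03,
        3.14289616e-04,  1.69883249e-03,  8.11350985e-04]), 'joint_torque': array([-4.57750575e-04, -6.23253107e+01,  2.40915368e-02, -3.89889729e+01,
       -6.14590268e-02,  3.98309750e-02,  1.74152565e-04]), 'ee_pos': array([0.22337164, 0.58332686, 0.238771  ]), 'eef_rot': array([ 1.81820223e-01,  9.83331536e-01, -6.98390775e-04, -9.39364881e-05]), 'ft_force': array([ 0.61890843,  0.14920883, -0.23993329]), 'torque': array([-0.03559699,  0.00797613, -0.00062714]), 'width': 0.08701702671879852} 0.017
side {'camera_matrix': array([[509.08021038,   0.        , 282.90724367],
       [  0.        , 509.08021038, 207.70091526],
       [  0.        ,   0.        ,   1.        ]]), 'world_from_camera': array([[ 0.95497146, -0.20555414,  0.2139556 ,  0.30505183],
       [-0.29604092, -0.70810017,  0.64105688, -0.64744721],
       [ 0.0197301 , -0.67553063, -0.7370679 ,  0.86531049],
       [ 0.        ,  0.        ,  0.        ,  1.        ]])}
top {'camera_matrix': array([[423.53235551,   0.        , 287.23289565],
       [  0.        , 423.53235551, 205.10193555],
       [  0.        ,   0.        ,   1.        ]]), 'world_from_camera': array([[-2.08621471e-04, -9.87689517e-01,  1.56426901e-01,
         3.78927302e-01],
       [-9.99881822e-01,  2.61062329e-03,  1.51501336e-02,
         2.69476754e-02],
       [-1.53719998e-02, -1.56405254e-01, -9.87573338e-01,
         1.00342438e+00],
       [ 0.00000000e+00,  0.00000000e+00,  0.00000000e+00,
         1.00000000e+00]])}
```

View pics/side0.png

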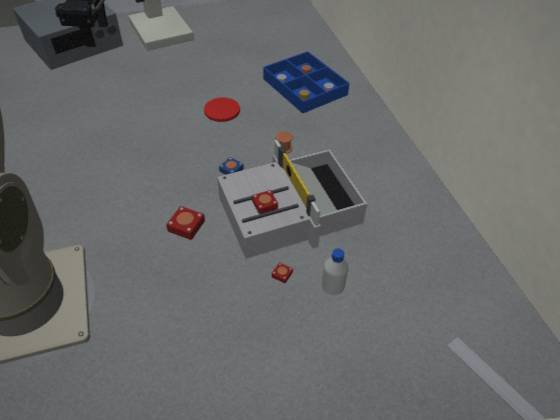

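View pics/top0.png

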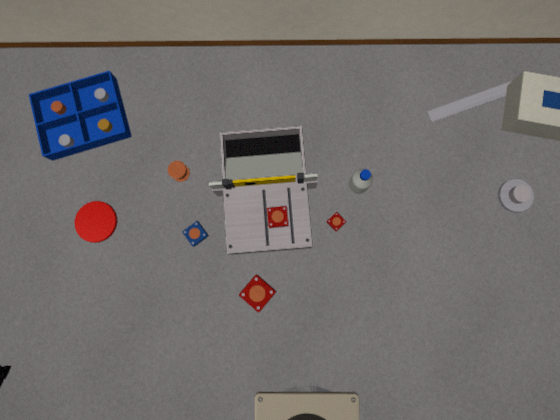

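```bash
cat > h.py <<'E'
import numpy as np,cv2
def load(f):
    z=np.load(f);return z['p'],z['d'],z['camera_matrix'],z['world_from_camera']
def cloud(d,K,T):
    v,u=np.mgrid[:d.shape[0],:d.shape[1]]
    c=np.stack([(u-K[0,2])/K[0,0]*d,(v-K[1,2])/K[1,1]*d,d,np.ones_like(d)],-1)
    w=(c@T.T)[...,:3];w[d==0]=np.nan;return w
def ray(u,v,z,K,T):
    r=T[:3,:3]@np.linalg.solve(K,[u,v,1.]);o=T[:3,3];return o+r*(z-o[2])/r[2]
E
python3 - <<'E'
from h import *
for n,(x0,x1,y0,y1) in dict(top=(200,400,115,265),side=(200,380,120,300)).items():
    p,d,K,T=load(f"pics/{n}0.npz");W=cloud(d,K,T)
    cv2.imwrite(f"pics/{n}0c.png",cv2.resize(p[y0:y1,x0:x1],None,fx=4 if n=='top' else 3.3,fy=4 if n=='top' else 3.3,interpolation=cv2.INTER_CUBIC))
    hsv=cv2.cvtColor(p,cv2.COLOR_BGR2HSV)
    H,S,V=hsv[...,0],hsv[...,1],hsv[...,2]
    for name,m in dict(red=((H<6)|(H>174))&(S>150)&(V>80),yel=(H>20)&(H<32)&(S>150)&(V>80)).items():
        k,l,st,c=cv2.connectedComponentsWithStats(m.astype(np.uint8))
        for i in range(1,k):
            if st[i,4]>25: print(n,name,st[i],c[i].round(1),np.nanmedian(W[l==i],0).round(4),np.nanpercentile(W[l==i][:,2],[5,95]).round(4))
    m=(W[...,2]>.06)&(W[...,2]<.08)&(abs(W[...,1])<.3)&(W[...,0]>.3)
    k,l,st,c=cv2.connectedComponentsWithStats(m.astype(np.uint8))
    i=1+np.argmax(st[1:,4]);pts=W[l==i];print('deck',np.median(pts[:,2]),cv2.minAreaRect(pts[:,:2].astype(np.float32)))
E
```

```text
top red [  75  201   42   41 1352] [ 95.2 221.3] [0.499  0.4982 0.0109] [0.0079 0.0138]
top red [268 207  20  20 212] [277.3 217. ] [0.4959 0.0632 0.0872] [0.0842 0.0896]
top red [327 213  17  18 111] [335.4 221.7] [ 0.4954 -0.07    0.0126] [0.0094 0.0157]
top red [239 275  37  37 445] [256.9 292.7] [0.3324 0.1107 0.0242] [0.0212 0.0271]
top yel [232 175  63  11 329] [265.1 180. ] [0.5756 0.0861 0.1148] [0.0866 0.1189]
deck 0.06881851888807639 ((0.566603422164917, 0.09204502403736115), (0.28058937191963196, 0.23832711577415466), 4.545854091644287)
side red [204  98  36  23 655] [221.3 109. ] [0.4984 0.4922 0.0137] [0.009  0.0169]
side red [252 192  25  17 168] [264.  200.4] [0.4973 0.0573 0.0892] [0.0867 0.0916]
side red [167 208  36  26 331] [184.7 220.8] [0.3313 0.1014 0.0265] [0.0239 0.0292]
side red [272 264  20  16 113] [281.7 272.1] [ 0.4962 -0.0779  0.0151] [0.0123 0.0177]
side yel [283 153  26  52 367] [295.8 179.3] [0.576  0.079  0.1098] [0.0857 0.1206]
deck 0.07143020439432102 ((0.5021700859069824, 0.08486668765544891), (0.15536944568157196, 0.24332569539546967), 6.740301609039307)
```

View pics/top0c.png

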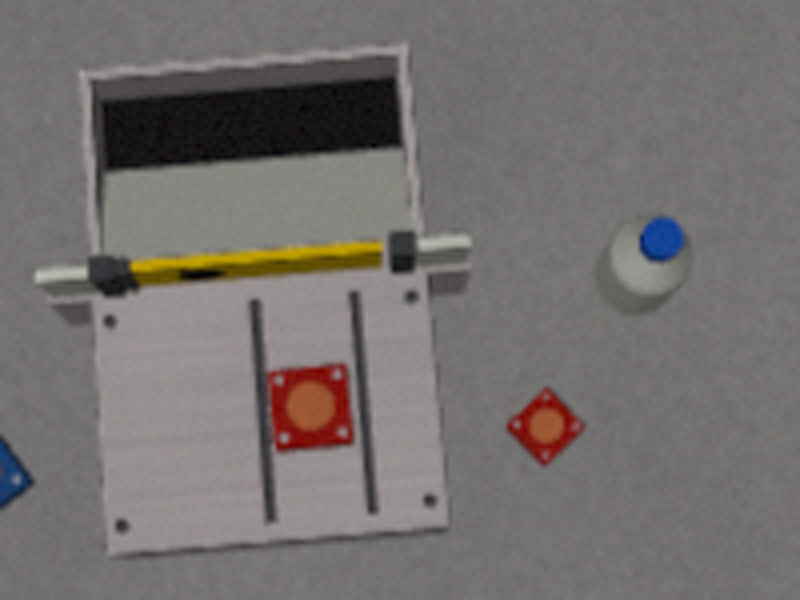

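View pics/side0c.png

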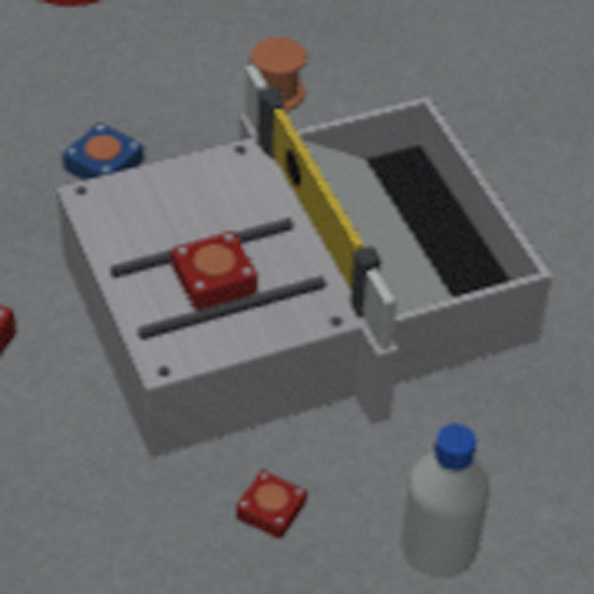

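```bash
cat > fit.py <<'E'
from h import *
def fit(pts):  # list of (hx,hy),(wx,wy)
    a=np.array([p[0] for p in pts],float);b=np.array([p[1] for p in pts],float)
    ca,cb=a.mean(0),b.mean(0);A=a-ca;B=b-cb
    th=np.arctan2((A[:,0]*B[:,1]-A[:,1]*B[:,0]).sum(),(A*B).sum())
    R=np.array([[np.cos(th),-np.sin(th)],[np.sin(th),np.cos(th)]])
    t=cb-R@ca;res=b-(a@R.T+t);return th,t,res
E
python3 - <<'E'
from fit import *
hp=[((-.15,.095),.07),((-.15,-.095),.07),((-.14,.003),.076),((-.015,.003),.076),((-.14,-.053),.076),((-.015,-.053),.076)]
px=dict(top=[(108,553),(447,525),(270,521),(255,300),(373,513),(354,292)],side=[(62,190),(150,388),(115,271),(291,224),(143,333),(324,284)])
mod=dict(top=[(270,373),(344,365),(352,441),(278,450)],side=[(173,263),(237,235),(256,270),(190,294)])
for n,(x0,y0,s) in dict(top=(200,115,4),side=(200,120,3.3)).items():
    p,d,K,T=load(f"pics/{n}0.npz")
    f=lambda c,z:ray((c[0]+.5)/s-.5+x0,(c[1]+.5)/s-.5+y0,z,K,T)[:2]
    th,t,res=fit([(h,f(c,z)) for (h,z),c in zip(hp,px[n])]);print(n,np.degrees(th),t,(res*1e3).round(1).tolist())
    m=np.array([f(c,.088) for c in mod[n]]);R=np.array([[np.cos(th),-np.sin(th)],[np.sin(th),np.cos(th)]])
    print('mod',m.mean(0),(m.mean(0)-t)@R*1e3, [np.linalg.norm(m[i]-m[i-1]).round(4) for i in range(4)],np.degrees(np.arctan2(*(m[1]-m[2])[::-1])))
E
```

```text
top 4.505906422141956 [0.57723946 0.0929957 ] [[0.6, -1.4], [0.8, 1.8], [0.5, 0.2], [-1.1, -0.4], [0.4, -0.3], [-1.1, 0.2]]
mod [0.49903752 0.06249738] [-80.35624616 -24.26036555] [np.float64(0.0426), np.float64(0.0407), np.float64(0.042), np.float64(0.0405)] 5.958533494541947
side 4.025039228255496 [0.57988589 0.09071842] [[1.3, -2.3], [2.2, 3.2], [0.6, 0.1], [-2.5, 0.5], [0.9, -0.3], [-2.5, -1.1]]
mod [0.5001478 0.060208 ] [-81.68301776 -24.83815404] [np.float64(0.029), np.float64(0.0478), np.float64(0.0333), np.float64(0.0464)] 94.88562168625893
```

send_rows --pt "0 0 0 -0.033 -0.028 0 -1" --pt "0 0 0 -0.033 -0.028 0 -1" --pt "0 0 0 -0.033 -0.028 0 -1" --pt "0 0 0 -0.033 -0.028 0 -1" --pt "0 0 0 -0.033 -0.028 0 -1" --pt "0 0 0 -0.033 -0.028 0 -1" --pt "0 0 0 -0.033 -0.028 0 -1" --pt "0 0 0 -0.033 -0.028 0 -1" --pt "0 0 0 -0.033 -0.028 0 -1" --pt "0 0 0 -0.033 -0.028 0 -1"

```text
time: 1.1
ee_pos: [0.4337, 0.1935, 0.2345]
eef_rot: [0.176, 0.984, -0.003, -0.003]
ft_force: [0.9, 1.0, 0.1]
width: 0.087
```

send_rows --pt "0 0 0 -0.031 -0.026 -0.003 -1" --pt "0 0 0 -0.031 -0.026 -0.002 -1" --pt "0 0 0 -0.031 -0.026 0 -1" --pt "0 0 7.8 0 0 0 -1" --pt "0 0 7.8 0 0 0 -1" --pt "0 0 7.8 0 0 0 -1" --pt "0 0 7.8 0 0 0 -1" --pt "0 0 7.8 0 0 0 -1" --pt "0 0 0 0 0 0 -1" --pt "0 0 0 0 0 0 -1"

```text
time: 2.1
ee_pos: [0.4962, 0.0737, 0.2376]
eef_rot: [0.508, 0.861, -0.006, -0.002]
ft_force: [-0.9, -0.8, -0.2]
width: 0.0872
```

```bash
python3 - <<'E'
from bench import *
import cv2,numpy as np
s=read_state();P=camera_params("wrist")
p,d=camera("wrist");cv2.imwrite("pics/w1.png",p);np.savez("pics/w1.npz",p=p,d=d,**P);print(P,s['ee_pos'],s['eef_rot'],s['joint_positions'])
E
```

```text
{'camera_matrix': array([[328.99954192,   0.        , 280.27042322],
       [  0.        , 328.99954192, 210.18239678],
       [  0.        ,   0.        ,   1.        ]]), 'world_from_camera': array([[ 0.875723  ,  0.46822736,  0.11778105,  0.46109788],
       [ 0.48264593, -0.84253707, -0.23913217,  0.13844813],
       [-0.01273332,  0.26626008, -0.96381712,  0.38388532],
       [ 0.        ,  0.        ,  0.        ,  1.        ]])} [0.49620502 0.07374048 0.23759516] [ 0.50840178  0.86109871 -0.00560273 -0.00228931] [-0.63832232  0.05806165  0.41534612  1.79503334 -0.01908717  1.30449585
  0.2857748 ]
```

View pics/w1.png

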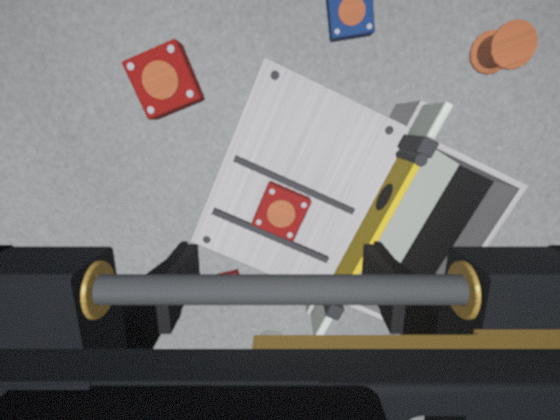

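```bash
python3 - <<'E'
from fit import *
p,d,K,T=load("pics/w1.npz")
cv2.imwrite("pics/w1c.png",cv2.resize(p[40:280,170:370],None,fx=2.5,fy=2.5,interpolation=cv2.INTER_CUBIC)) 
hp=[((-.15,.095),.07),((-.14,.003),.076),((-.015,.003),.076),((-.14,-.053),.076),((-.015,-.053),.076)]
px=[(267,60),(236,158),(353,211),(214,211),(327,260)]
f=lambda c,z:ray(*c,z,K,T)[:2]
th,t,res=fit([(h,f(c,z)) for (h,z),c in zip(hp,px)]);print(np.degrees(th),t,(res*1e3).round(1).tolist())
m=np.array([f(c,.088) for c in [(272,182),(311,198),(291,243),(254,224)]]);R=np.array([[np.cos(th),-np.sin(th)],[np.sin(th),np.cos(th)]])
print((m-t)@R*1e3,((m-t)@R).mean(0))
W=cloud(d,K,T);print(W[212,282],W[130,290],W[200,384])
E
```

```text
4.160451363487231 [0.57770307 0.09284842] [[1.9, -1.8], [0.5, 0.5], [-1.8, 0.8], [0.8, 0.1], [-1.3, 0.3]]
[[-100.23439084   -0.85718881]
 [ -61.4095185     0.62828248]
 [ -59.27207996  -47.23642741]
 [ -99.11292665  -44.66572369]] [-0.08000723 -0.02303276]
[0.49912707 0.06503522 0.0910204 ] [0.47006857 0.13252549 0.07163308] [0.57055686 0.12088262 0.10227896]
```

View pics/w1c.png

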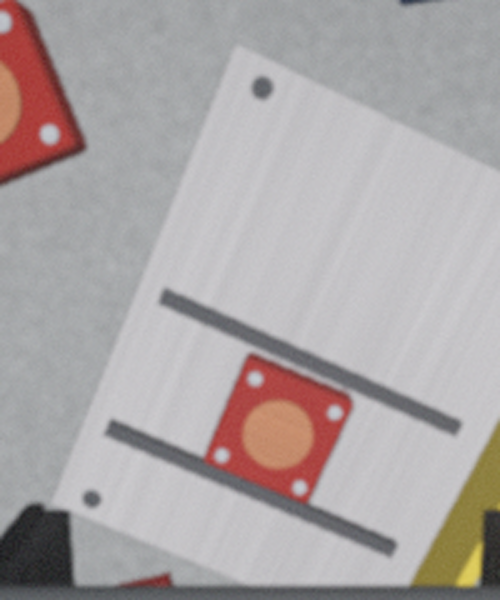

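send_rows --pt "0 0 0 0.006 0.006 0 -1" --pt "0 0 0 0.006 0.006 0 -1" --pt "0 0 0 0 0 0.02 -1" --pt "0 0 0 0 0 0.02 -1" --pt "0 0 0 0 0 0.02 -1" --pt "0 0 0 0 0 0.02 -1" --pt "0 0 0 0 0 0.02 -1" --pt "0 0 0 0 0 0 -1" --pt "0 0 0 0 0 0 -1" --pt "0 0 0 0 0 0 -1"

```text
time: 3.15
ee_pos: [0.5023, 0.0978, 0.1355]
eef_rot: [0.5, 0.866, -0.004, -0.002]
ft_force: [-0.5, -0.3, 0.2]
width: 0.087
```

```bash
cat > st.py <<'E'
from bench import *
import numpy as np
from scipy.spatial.transform import Rotation as Ro
def st():
    s=read_state();M=Ro.from_quat(s['eef_rot']).as_matrix();a=np.radians(4.3);R=np.array([[np.cos(a),-np.sin(a)],[np.sin(a),np.cos(a)]])
    h=(s['ee_pos'][:2]-[.578,.0925])@R; ty=M[:2,1]@R; tx=M[:2,0]@R
    tip=s['ee_pos']+.017*M[:,2]; ht=(tip[:2]-[.578,.0925])@R
    o=(s['width']/2+.0075)
    print('t',s['time'].__round__(2),'tcp h',(h*1e3).round(1),'z',s['ee_pos'][2].round(4),'A tip',((ht+o*ty)*1e3).round(1),'B tip',((ht-o*ty)*1e3).round(1),'tipz',tip[2].round(4),'yaw in hatch',np.degrees(np.arctan2(ty[1],ty[0])).round(1),'toolz',M[:,2].round(3),'F',s['ft_force'].round(1),'w',s['width'].round(4))
    print('hatch x in tool xy',tx[0].round(3),ty[0].round(3),' hatch y in tool xy',tx[1].round(3),ty[1].round(3))
if __name__=="__main__":st()
E
python3 st.py
```

```text
Traceback (most recent call last):
  File "st.py", line 11, in <module>
    if __name__=="__main__":st()
                            ~~^^
  File "st.py", line 9, in st
    print('t',s['time'].__round__(2),'tcp h',(h*1e3).round(1),'z',s['ee_pos'][2].round(4),'A tip',((ht+o*ty)*1e3).round(1),'B tip',((ht-o*ty)*1e3).round(1),'tipz',tip[2].round(4),'yaw in hatch',np.degrees(np.arctan2(ty[1],ty[0])).round(1),'toolz',M[:,2].round(3),'F',s['ft_force'].round(1),'w',s['width'].round(4))
                                                                                                                                                                                                                                                                                                      ^^^^^^^^^^^^^^^^
AttributeError: 'float' object has no attribute 'round'
```

```bash
sed -i "s/s\['width'\].round(4)/round(s['width'],4)/" st.py; python3 st.py
```

```text
t 3.15 tcp h [-75.1  10.9] z 0.1355 A tip [-29.3  32.9] B tip [-121.2  -11.3] tipz 0.1185 yaw in hatch 25.7 toolz [-0.007 -0.006 -1.   ] F [-0.5 -0.3  0.2] w 0.087
hatch x in tool xy -0.433 0.901  hatch y in tool xy 0.901 0.433
```

send_rows --pt "0 0 0 -0.006 -0.006 0 -1" --pt "0 0 0 0 0 0 -1" --pt "0 0 0 0 0 0.01 -1" --pt "0 0 0 0 0 0.01 -1" --pt "0 0 0 0 0 0.01 -1" --pt "0 0 0 0 0 0.005 -1" --pt "0 0 0 0 0 0 -1" --pt "0 0 0 0 0 0 -1" --pt "0 0 0 0 0 0 -1" --pt "0 0 0 0 0 0 -1"

```text
time: 4.15
ee_pos: [0.5009, 0.0891, 0.0995]
eef_rot: [0.5, 0.866, -0.003, -0.001]
ft_force: [0.8, -0.7, -0.5]
width: 0.087
```

```bash
python3 st.py; python3 - <<'E'
from bench import *
import cv2,numpy as np
for n in("side","wrist"):
    P=camera_params(n);p,d=camera(n);np.savez(f"pics/{n}2.npz",p=p,d=d,**P)
    cv2.imwrite(f"pics/{n}2.png",p if n=="wrist" else cv2.resize(p[100:320,180:400],None,fx=2.7,fy=2.7,interpolation=cv2.INTER_CUBIC))
E
```

```text
t 4.15 tcp h [-77.2   2.4] z 0.0995 A tip [-31.3  24.4] B tip [-123.2  -19.8] tipz 0.0825 yaw in hatch 25.7 toolz [-0.004 -0.004 -1.   ] F [ 0.8 -0.7 -0.5] w 0.087
hatch x in tool xy -0.434 0.901  hatch y in tool xy 0.901 0.434
```

View pics/side2.png

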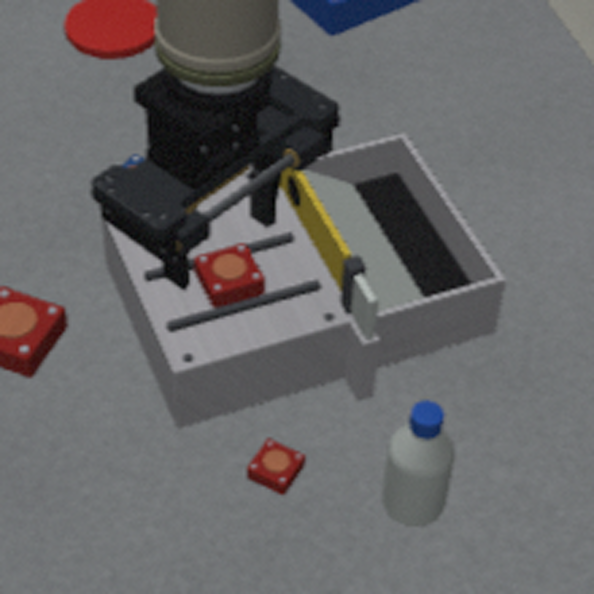

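View pics/wrist2.png

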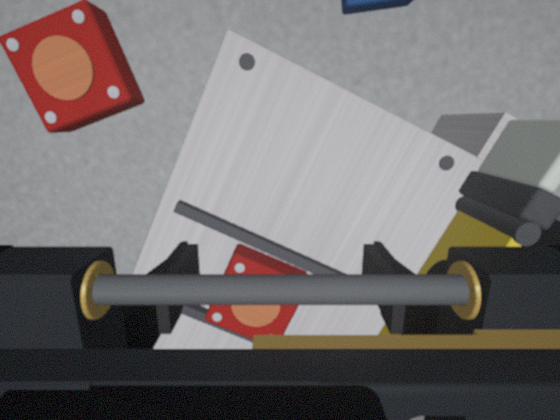

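send_rows --pt "0 0 0 0 0 0.004 -1" --pt "0 0 0 -0.002 0.0045 0.001 -1" --pt "0 0 0 -0.002 0.0045 0 -1" --pt "0 0 0 -0.002 0.0045 0 -1" --pt "0 0 0 -0.002 0.0045 0 -1" --pt "0 0 0 -0.002 0.0045 0 -1" --pt "0 0 0 -0.002 0.0045 0 -1" --pt "0 0 0 0 0 0 -1" --pt "0 0 0 0 0 0 -1" --pt "0 0 0 0 0 0 -1"

```text
time: 5.25
ee_pos: [0.5307, 0.0924, 0.0939]
eef_rot: [0.5, 0.866, -0.005, -0.003]
ft_force: [-5.2, -0.2, 2.8]
width: 0.0868
```

```bash
python3 st.py; cat > cam.py <<'E'
import sys
from bench import *
import cv2,numpy as np
i=sys.argv[1]
for n in sys.argv[2:]:
    P=camera_params(n);p,d=camera(n);np.savez(f"pics/{n}{i}.npz",p=p,d=d,**P)
    c=p if n=="wrist" else p[100:320,180:400] if n=="side" else p[115:265,200:400]
    cv2.imwrite(f"pics/{n}{i}.png",c if n=="wrist" else cv2.resize(c,None,fx=2.7 if n=='side' else 4,fy=2.7 if n=='side' else 4,interpolation=cv2.INTER_CUBIC))
E
python3 cam.py 3 side
```

```text
t 5.25 tcp h [-47.1   3.4] z 0.0939 A tip [-1.4 25.5] B tip [-93.2 -18.7] tipz 0.0769 yaw in hatch 25.7 toolz [-0.01  -0.004 -1.   ] F [-5.2 -0.2  2.8] w 0.0868
hatch x in tool xy -0.434 0.901  hatch y in tool xy 0.901 0.434
```

View pics/side3.png

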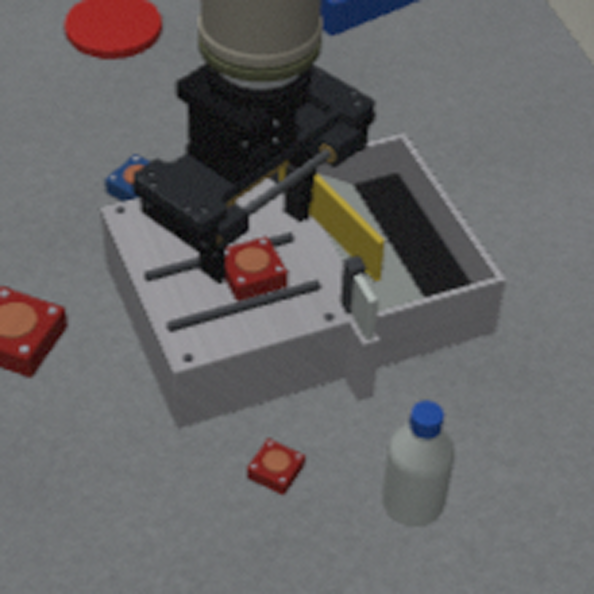

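send_rows --pt "0 0 0 -0.0025 0.0054 0 -1" --pt "0 0 0 -0.0025 0.0054 0 -1" --pt "0 0 0 -0.0025 0.0054 0 -1" --pt "0 0 0 -0.0025 0.0054 0 -1" --pt "0 0 0 -0.0025 0.0054 0 -1" --pt "0 0 0 -0.0025 0.0054 0 -1" --pt "0 0 0 -0.0025 0.0054 0 -1" --pt "0 0 0 -0.0025 0.0054 0 -1" --pt "0 0 0 0 0 0 -1" --pt "0 0 0 0 0 0 -1"

```text
time: 6.3
ee_pos: [0.5673, 0.0936, 0.0887]
eef_rot: [0.499, 0.866, -0.014, -0.014]
ft_force: [-5.4, -2.4, 3.4]
width: 0.0868
```

```bash
python3 st.py; python3 cam.py 4 side
```

```text
t 6.3 tcp h [-10.6   1.9] z 0.0887 A tip [34.6 23.9] B tip [-57.  -20.4] tipz 0.0717 yaw in hatch 25.8 toolz [-0.037 -0.01  -0.999] F [-5.4 -2.4  3.4] w 0.0868
hatch x in tool xy -0.435 0.9  hatch y in tool xy 0.9 0.435
```

View pics/side4.png

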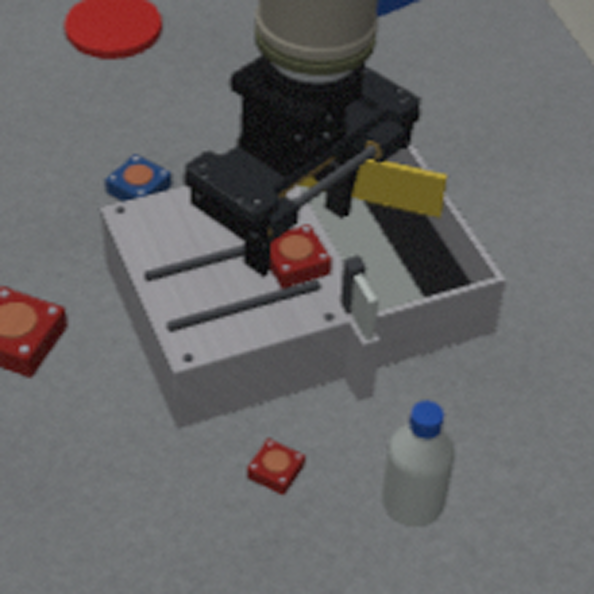

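send_rows --pt "-0.8 -0.2 0 0 0 -0.003 -1" --pt "-0.8 -0.2 0 0 0 -0.003 -1" --pt "-0.8 -0.2 0 0 0 -0.002 -1" --pt "-0.2 -0.1 0 -0.0025 0.0054 -0.001 -1" --pt "-0.2 -0.1 0 -0.0025 0.0054 -0.001 -1" --pt "-0.2 -0.1 0 -0.0025 0.0054 -0.001 -1" --pt "-0.2 -0.1 0 -0.0025 0.0054 -0.001 -1" --pt "-0.2 -0.1 0 -0.0025 0.0054 -0.001 -1" --pt "0 0 0 0 0 0 -1" --pt "0 0 0 0 0 0 -1"

```text
time: 7.35
ee_pos: [0.5888, 0.0859, 0.0951]
eef_rot: [0.502, 0.865, -0.003, 0.005]
ft_force: [-4.4, -3.2, 3.5]
width: 0.087
```

```bash
python3 st.py; python3 cam.py 5 side
```

```text
t 7.35 tcp h [10.3 -7.4] z 0.0951 A tip [56.4 14.2] B tip [-35.7 -29.5] tipz 0.0781 yaw in hatch 25.4 toolz [ 0.005 -0.01  -1.   ] F [-4.4 -3.2  3.5] w 0.087
hatch x in tool xy -0.428 0.904  hatch y in tool xy 0.903 0.429
```

View pics/side5.png

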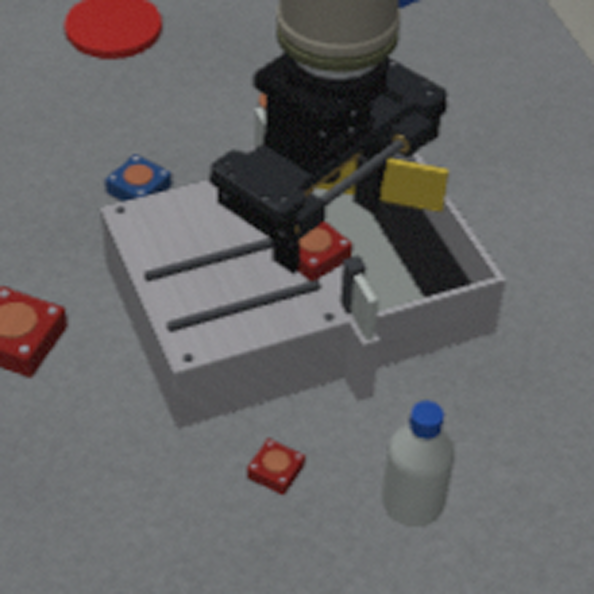

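send_rows --pt "0 0 0 0.0045 0.0021 0 -1" --pt "0 0 0 0.0045 0.0021 0 -1" --pt "0 0 0 0.0045 0.0021 -0.0005 -1" --pt "0 0 0 0.0045 0.0021 -0.0005 -1" --pt "0 0 0 0.001 0.0005 0 -1" --pt "0 0 0 0.001 0.0005 0 -1" --pt "0 0 0 0 0 0 -1" --pt "0 0 0 0 0 0 -1" --pt "0 0 0 0 0 0 -1" --pt "0 0 0 0 0 0 -1"

```text
time: 8.4
ee_pos: [0.5884, 0.0974, 0.0961]
eef_rot: [0.508, 0.861, -0.006, 0.01]
ft_force: [-4.4, -3.9, 2.0]
width: 0.0869
```

```bash
python3 st.py; python3 cam.py 6 side
```

```text
t 8.4 tcp h [10.7  4.1] z 0.0961 A tip [57.2 25. ] B tip [-35.4 -17.5] tipz 0.0791 yaw in hatch 24.7 toolz [ 0.01 -0.02 -1.  ] F [-4.4 -3.9  2. ] w 0.0869
hatch x in tool xy -0.417 0.909  hatch y in tool xy 0.909 0.417
```

View pics/side6.png

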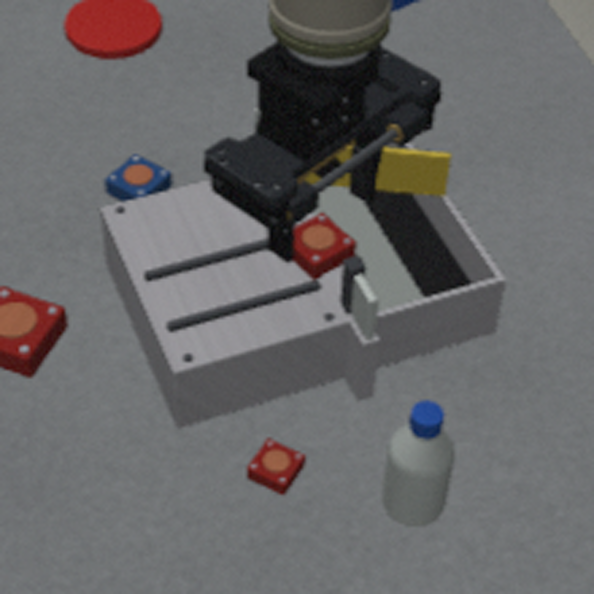

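send_rows --pt "0 0 0 -0.0017 0.0058 -0.0005 -1" --pt "0 0 0 -0.0017 0.0058 -0.0005 -1" --pt "0 0 0 -0.0017 0.0058 -0.0005 -1" --pt "0 0 0 -0.0017 0.0058 -0.0005 -1" --pt "0 0 0 0 0 0 -1" --pt "0 0 0 0 0 0 -1" --pt "0 0 0 0 0 0 -1" --pt "0 0 0 0 0 0 -1" --pt "0 0 0 0 0 0 -1" --pt "0 0 0 0 0 0 -1"

```text
time: 9.45
ee_pos: [0.6092, 0.0997, 0.0969]
eef_rot: [0.509, 0.861, -0.009, 0.008]
ft_force: [-1.0, -2.9, -0.3]
width: 0.0871
```

```bash
python3 st.py; python3 cam.py 7 side
```

```text
t 9.45 tcp h [31.7  4.8] z 0.0969 A tip [78.2 25.6] B tip [-14.7 -16.7] tipz 0.0799 yaw in hatch 24.5 toolz [ 0.005 -0.023 -1.   ] F [-1.  -2.9 -0.3] w 0.0871
hatch x in tool xy -0.415 0.91  hatch y in tool xy 0.91 0.415
```

View pics/side7.png

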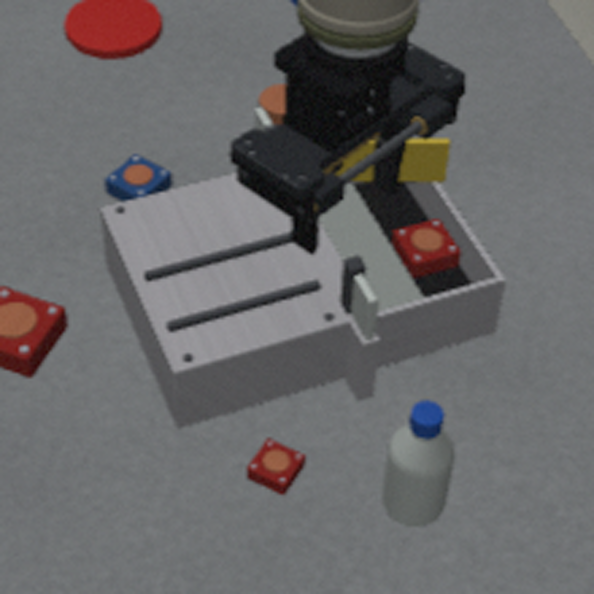

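send_rows --pt "0 0 0 0.0025 -0.0055 0 -1" --pt "0 0 0 0.0025 -0.0055 0 -1" --pt "0 0 0 0.0025 -0.0055 0 -1" --pt "0 0 0 0.0025 -0.0055 0 -1" --pt "0 0 0 0.0025 -0.0055 0 -1" --pt "0 0 0 0.0025 -0.0055 0 -1" --pt "0 0 0 0.0025 -0.0055 0 -1" --pt "0 0 0 0.0025 -0.0055 0 -1" --pt "0 0 0 0.0025 -0.0055 0 -1" --pt "0 0 0 0.0025 -0.0055 0 -1"

```text
time: 10.5
ee_pos: [0.5448, 0.0901, 0.0977]
eef_rot: [0.511, 0.859, -0.009, 0.011]
ft_force: [-2.6, -3.4, 0.7]
width: 0.087
```

```bash
python3 st.py
```

```text
t 10.5 tcp h [-33.3   0.1] z 0.0977 A tip [13.4 20.5] B tip [-79.7 -21.3] tipz 0.0807 yaw in hatch 24.2 toolz [ 0.009 -0.026 -1.   ] F [-2.6 -3.4  0.7] w 0.087
hatch x in tool xy -0.41 0.912  hatch y in tool xy 0.912 0.41
```

send_rows --pt "0 0 0 0.0028 -0.005 0 -1" --pt "0 0 0 0.0028 -0.005 0 -1" --pt "0 0 0 0.0028 -0.005 0 -1" --pt "0 0 0 0.0028 -0.005 0 -1" --pt "0 0 0 0.0028 -0.005 0 -1" --pt "0 0 0 0.0028 -0.005 0 -1" --pt "0 0 0 0.0028 -0.005 0 -1" --pt "0 0 0 0.002 -0.0045 0 -1" --pt "0 0 0 0 0 0 -1" --pt "0 0 0 0 0 0 -1"

```text
time: 11.5
ee_pos: [0.4947, 0.0942, 0.0979]
eef_rot: [0.509, 0.861, -0.007, 0.01]
ft_force: [-0.1, -0.5, 0.4]
width: 0.0871
```

```bash
python3 st.py
```

```text
t 11.5 tcp h [-82.9   7.9] z 0.0979 A tip [-36.3  28.7] B tip [-129.2  -13.6] tipz 0.0809 yaw in hatch 24.5 toolz [ 0.01  -0.021 -1.   ] F [-0.1 -0.5  0.4] w 0.0871
hatch x in tool xy -0.414 0.91  hatch y in tool xy 0.91 0.414
```

Force is back to zero. Now I'll lift the tool clear and check.

send_rows --pt "0 0 0 0 0 -0.015 -1" --pt "0 0 0 0 0 -0.02 -1" --pt "0 0 0 0 0 -0.02 -1" --pt "0 0 0 0 0 -0.02 -1" --pt "0 0 0 0 0 -0.02 -1" --pt "0 0 0 0 0 -0.02 -1" --pt "0 0 0 0 0 -0.02 -1" --pt "0 0 0 0 0 0 -1" --pt "0 0 0 0 0 0 -1" --pt "0 0 0 0 0 0 -1"

```text
time: 12.5
ee_pos: [0.4945, 0.0964, 0.2372]
eef_rot: [0.51, 0.86, -0.007, 0.01]
ft_force: [-0.7, 0.2, 1.1]
width: 0.087
```

```bash
python3 st.py; python3 cam.py 8 side top; python3 - <<'E'
from h import *
p,d,K,T=load("pics/side8.npz");W=cloud(d,K,T);hsv=cv2.cvtColor(p,cv2.COLOR_BGR2HSV)
H,S,V=[hsv[...,i] for i in range(3)]
a=np.radians(4.3);R=np.array([[np.cos(a),-np.sin(a)],[np.sin(a),np.cos(a)]])
for n,m in dict(red=((H<6)|(H>174))&(S>150)&(V>80),yel=(H>20)&(H<32)&(S>150)&(V>80)).items():
    k,l,st,c=cv2.connectedComponentsWithStats(m.astype(np.uint8))
    for i in range(1,k):
        if st[i,4]>25:
            w=np.nanmedian(W[l==i],0);print(n,c[i].round(),w.round(4),((w[:2]-[.578,.0925])@R*1e3).round(1))
E
```

```text
t 12.5 tcp h [-82.9  10.2] z 0.2372 A tip [-36.3  30.8] B tip [-129.3  -11.3] tipz 0.2202 yaw in hatch 24.4 toolz [ 0.01  -0.023 -1.   ] F [-0.7  0.2  1.1] w 0.087
hatch x in tool xy -0.412 0.911  hatch y in tool xy 0.911 0.412
red [337. 190.] [0.6767 0.082  0.0442] [ 97.7 -17.8]
red [185. 221.] [0.3307 0.1012 0.0265] [-245.9   27.2]
red [282. 272.] [ 0.4959 -0.0777  0.0146] [ -94.6 -163.6]
yel [296. 179.] [0.5759 0.0804 0.1095] [ -3.  -11.9]
```

View pics/side8.png

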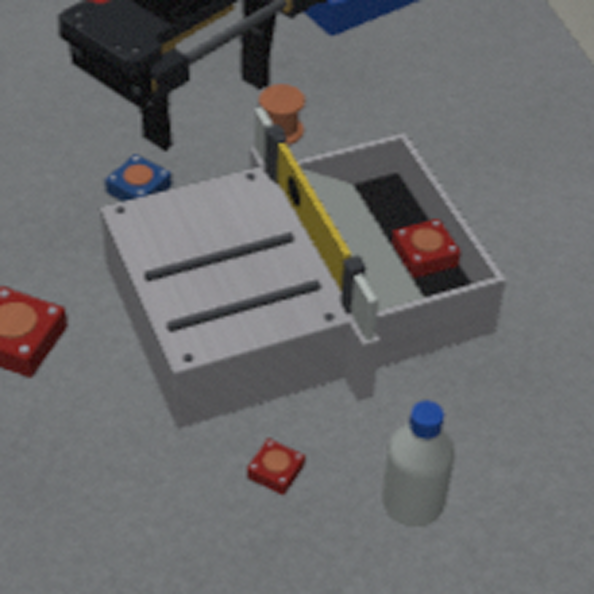

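View pics/top8.png

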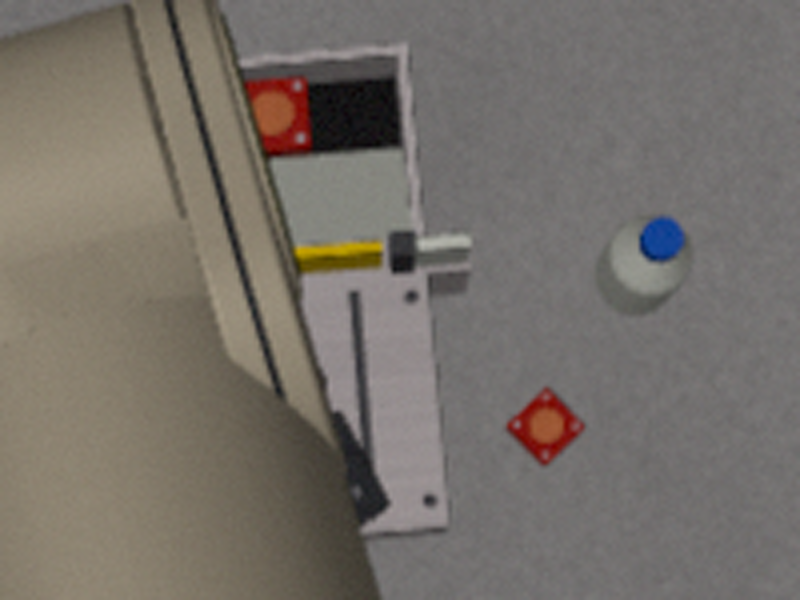

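The red module lies flat on the black tray floor (side crop at about (427,245), top height 44 mm). The flap is back at its shut position, and the blue module, bobbin and bottle have not moved.

```bash
python3 -c "
from bench import *
print(close_job())"
```

```text
the job is handed in; nothing more can be done
None
```

The red module is lying flat in the tray, the flap is shut again, and I handed the job in at about 12.6 s of the 38 s allowed.

**How it went:** With the jaws fully open and turned about 25° to the lane, the leading finger pushed the flap open. The trailing finger then pushed the module along the lane and over the edge. I backed the fingers out slowly so the flap followed the finger shut, then lifted the tool clear.

**Last checks:**
- **Module:** it sits at hatch (98, -18) mm on the black floor. Its top measured about 44 mm high, against an expected 43 mm.
- **Flap:** its yellow face is back where it was before the job (hatch x = -3 mm).
- **Other things:** the blue module, bobbin and bottle look unmoved in the side view. The arm hid the blue module and the bobbin in the last top view, so for those two I only have that one view.
- **Forces:** the wrist force stayed under about 8 N in every reading I took.

**What was not ideal:**
- The fingers reach only about 102 mm apart. The flap could not be fully open before the module started to move, so the module slid roughly 10 mm before the flap finger touched. From the geometry and pictures it never came near the flap.
- Part-way along, the fingertips dropped to about 2 mm above the deck and drifted 9 mm sideways. I corrected both before the module went over the edge.

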